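Lock the annealer console's service hatch

ROBOT

A 6-joint arm with a two-finger parallel gripper is mounted at the origin on the work surface. World frame = base frame: x ahead of the robot, y to its left, z up, the work surface at z = 0. Lengths are in m, angles in rad, forces in N, time in s.
With the tool pointing down it reaches from about 0.35 to 0.85 m from the base axis. Payload 8.1 kg.
Tool frame: the origin (TCP) lies midway between the tips of the shut fingers; the grasp point (between the pads) lies 19 mm behind it (robot.grip_point_offset is the distance from the TCP to the grasp point, in m); z points along the fingers, y is the line along which they close (so a half turn about z gives the same grasp; the last joint's range is limited). The gripper opens to 93 mm and grips with 3 to 60 N. Pads are 15 mm wide; open, the fingers measure 128 mm over their backs; the gripper's body (75 mm by 188 mm) begins 65 mm behind the grasp point.
Start: joints at [-1.262, 0.13, 1.488, -0, 1.523, -0.085], TCP at [0.23, -0.554, 0.219] pointing down, gripper open.
Joint ranges: [-2.96, 2.96], [-0.89, 2.26], [0.02, 2.5], [-1.34, 4.48], [0, 2.73], [-2.66, 2.66]. Speed limits (rad/s): [2.39, 2.39, 2.79, 3.14, 3.14, 3.14].

INTERFACE

Orientations are given as a rotation vector (axis times angle).
In Python, from plant import robot, read_camera, job gives the robot as it stands.
- The arm moves only by the shell command python3 -m inch 'ROWS' [FORCE]. ROWS is JSON, one flat list of numbers, 5 for each row, row after row: the shift along the world's x, y, z in mm, then the turn about the world's z in degrees, then the opening in per cent of the stroke, from 0 (shut) to 100 (fully open). In form: [dx, dy, dz, yaw, hand, dx, dy, dz, yaw, hand, ...]. A call has 1 to 10 rows; each row is the pose to reach, as a shift and turn from the pose commanded when the call began; what a row does not reach only later rows make up. A row lasts 1/12 s, in which the tool goes at most 41.7 mm and 7.16 degrees, less where a joint would pass 70% of its speed; a pose out of reach is approached as far as the arm can. A call with a gripper value outside its range is refused whole. The fingers move at their own pace and stop on an object; FORCE is the grip in N (left out, the last holds). Time passes only in rows, so rows that repeat a pose let the fingers close. It gives the time, the measured TCP pose, the force, the opening and the grip force at its end, in the units of the state.
- robot.read_state(): the state, without advancing time (a new reading comes with each control period).
- read_camera(name): name is "scene" or "side" or "wrist"; returns a dict with "image" (384x512x3 uint8, blue, green, red), "K" (3x3 intrinsics, pixels), "extrinsics" (4x4, takes a point from world to camera coordinates); the wrist camera has in their place "mount" (4x4, takes a point from camera to tool coordinates, whose origin is the TCP and whose axes are the flange's). Camera axes: x right, y down, z forward; pixel columns grow to the right and rows downward; lengths in m; the calibration is good to about 2 mm. A picture is of the moment at which its call begins: read the wrist's pose just before it. There is no depth.
- job.close_job(): hands the job in; it is judged then, once.
The state is a dict: "t": time; "q": joint angles; "dq": joint speeds; "joint_torque": joint torques, N m; "tool_pos": TCP position; "orientation": TCP orientation; "force": force on the tool from outside, world axes, zero at the start; "wrist_torque": the same for the moment, N m; "opening": finger opening in m; "gripper_force": force on a finger pad.
Only numpy, scipy, OpenCV 4.12 (cv2) and the standard library are available. Lean on these libraries where they do the work, as an engineer would, in place of code of your own. Each camera call takes 0.05 s, during which the arm holds its last target. There are 200 camera calls.

TASK

The service hatch on top of the grey annealer console is resting slightly raised on its springy gasket. Set a fingertip in the slot of the orange quarter-turn fastener, press the hatch down shut and, keeping it pressed, turn the fastener clockwise (seen from above) as far as it goes, so that the slot points at the green marks and the hatch stays down by itself; then take the hand away. Do not lift the hatch open, and leave everything that stands about where it is.

Things in the scene. Friction and masses are not known exactly. Their poses are not given: they have to be found in the camera images.
- console: grey sheet-metal console fixed to the bench, 320 x 280 mm, 95 mm tall. Origin at the centre of its underside, z up, x from the hatch's free edge towards the rear deck. The hatch covers the part x = -162 to +50 mm of its top; the rear deck is the rest.
- hatch (a joint): hatch angle, rad: 0 = shut, grows as it opens. Aluminium plate 212 x 274 mm, 6 mm thick, underside 95 mm above the bench when shut; hinged along the console's y at x = +50, z = 95 mm. The gasket holds it at about 0.09 rad (the fastener then stands about 11 mm higher than when shut); pressing it shut at the fastener takes about 8 N; firm stop at 0.
- fastener (a joint): turn of the fastener, rad: 0 = unlocked (slot along the console's y, to the red marks), grows clockwise seen from above, firm stop at 1.571 = locked (slot along the console's x, to the green marks). Takes about 0.1 N m, stays where left. Its tongue passes under a keeper only with the hatch below 0.009 rad, else it jams at about 1 rad. Locked, the hatch rests at about 0.01 rad.
- fastener_head: orange round fastener head, 104 mm across; a straight slot 38 mm wide, 14 mm deep runs right across it through the axis, open at both ends, floor black with a white centre line. Shut fingers fit in and push its upright walls. Origin on the axis at the slot's floor, x along the slot, z up. Axis at x = -70 mm, y = 0 of the console; floor 105 mm above the bench when the hatch is shut.
- frit_jar: amber jar with a white lid, 60 mm across, 75 mm tall, on the console's rear deck. A bystander: not to be moved.
- optic_mould: brass cup-shaped mould, 64 mm across, 70 mm tall, on the console's rear deck. A bystander: not to be moved.
- blue_jar: glass jar with a black lid, 64 mm across, 85 mm tall, on the bench. A bystander: not to be moved.
- tumbler: green glass tumbler, 72 mm across, 95 mm tall, on the bench. A bystander: not to be moved.
- cork_block: cork block 100 x 60 x 35 mm lying on the bench. A bystander: not to be moved.
- screwdriver: screwdriver lying on the bench. A bystander: not to be moved.
- jacks: steel and brass jacks (long two-bladed hand tool), lying on the bench. A bystander: not to be moved.

How it is judged:
By the outcome, as a careful person would: the job done as asked, in the order asked, and still so for the second after the job is handed in, with the robot touching nothing.
It also fails if it takes over 38 s, if anything falls off the work surface, if the arm or the gripper's body presses on something with over 40 N, if the wrist force passes 120 N, or if a joint passes its speed limit or range.

## Working session

There is one attempt and no reset: what is moved stays moved. The work goes in short steps, Python scripts to look and compute and a shell command to move; the robot and the scene stay as the last step left them, time stands still between calls to the robot, and variables do not carry over. Pictures are saved under pics/ and viewed, at most 10 in all, crops included, and the job is handed in when it is done.

```bash
mkdir -p pics; python3 - <<'E'
from plant import robot, read_camera
import cv2,numpy as np,pickle
s=robot.read_state();print(s['t'],s['tool_pos'],s['orientation'],s['force'],s['opening'])
D={}
for n in('scene','side','wrist'):
    D[n]=read_camera(n)
pickle.dump((s,D),open('d0.pkl','wb'))
cv2.imwrite('pics/a.png',cv2.resize(np.hstack([D['scene']['image'],D['side']['image']]),(800,300)))
cv2.imwrite('pics/scene.png',D['scene']['image'])
for n in('scene','side'):
    im=D[n]['image'];h=cv2.cvtColor(im,cv2.COLOR_BGR2HSV)
    m=cv2.inRange(h,(5,150,120),(18,255,255))
    k,l,st,c=cv2.connectedComponentsWithStats(m)
    print(n,[(st[i].tolist(),c[i].round(1).tolist()) for i in range(1,k) if st[i,4]>40])
    print(D[n]['K'],D[n]['extrinsics'].round(3))
E
```

```text
0.0 [ 0.23007828 -0.55352932  0.21758472] [-3.07911443e+00 -6.14259805e-01  3.52376145e-04] [1.12178106 1.1267386  1.08538938] 0.09310796627017674
scene [([30, 43, 22, 24, 245], [40.0, 54.9]), ([360, 90, 13, 12, 114], [365.7, 96.0]), ([355, 110, 12, 11, 95], [359.9, 115.5]), ([236, 185, 17, 15, 131], [242.4, 190.7]), ([244, 192, 18, 16, 158], [253.6, 200.6])]
[[349.19152679   0.         258.3622222 ]
 [  0.         349.19152679 198.90033227]
 [  0.           0.           1.        ]] [[ 0.821  0.57  -0.016 -0.444]
 [ 0.47  -0.692 -0.549 -0.233]
 [-0.324  0.443 -0.836  1.657]
 [ 0.     0.     0.     1.   ]]
side [([259, 182, 15, 12, 91], [265.2, 186.3]), ([269, 184, 16, 14, 115], [277.6, 191.6]), ([71, 302, 10, 9, 45], [76.6, 305.9])]
[[381.71956935   0.         255.83392229]
 [  0.         381.71956935 197.54984816]
 [  0.           0.           1.        ]] [[-0.862 -0.507  0.015  0.492]
 [-0.303  0.491 -0.817  0.252]
 [ 0.407 -0.708 -0.577  1.242]
 [ 0.     0.     0.     1.   ]]
```

View pics/a.png

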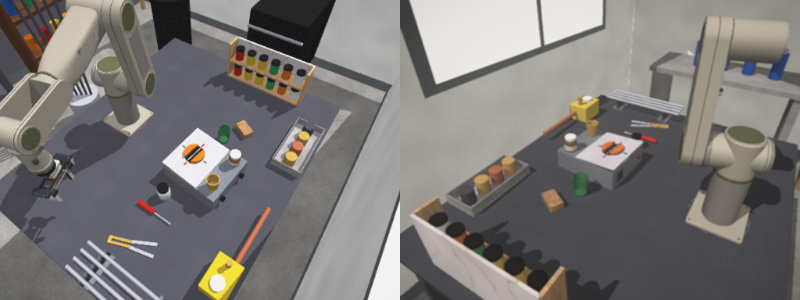

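View pics/scene.png

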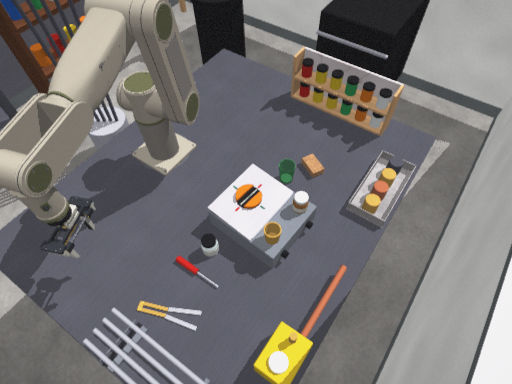

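The scene picture shows the white hatch, with corners at about (210,208), (253,168), (292,200) and (250,238). The orange head is at (248,196), with its slot running up and to the right. The jars stand on the deck to the lower right, and the path from the gripper is clear.

```bash
cat > h.py <<'E'
import numpy as np,cv2
def ray(c,p):
    E=np.asarray(c['extrinsics']);R,t=E[:3,:3],E[:3,3]
    d=R.T@np.linalg.inv(c['K'])@np.array([p[0],p[1],1.]);return -R.T@t,d/np.linalg.norm(d)
def onz(c,p,z):
    o,d=ray(c,p);return o+d*(z-o[2])/d[2]
def tri(a,p,b,q):
    o,d=ray(a,p);u,e=ray(b,q);s=np.linalg.lstsq(np.c_[d,-e],u-o,rcond=None)[0]
    x,y=o+s[0]*d,u+s[1]*e;return (x+y)/2,np.linalg.norm(x-y)
def pieces(im):
    h=cv2.cvtColor(im,cv2.COLOR_BGR2HSV);m=cv2.inRange(h,(5,150,120),(18,255,255))
    k,l,st,c=cv2.connectedComponentsWithStats(m);return h,l,st,c
E
python3 - <<'E'
import pickle;from h import *
s,D=pickle.load(open('d0.pkl','rb'))
ctr={}
for n,box in(('scene',(225,180,275,215)),('side',(250,175,300,205))):
    h,l,st,c=pieces(D[n]['image'])
    ids=[i for i in range(1,len(st)) if st[i,4]>40 and box[0]<c[i][0]<box[2] and box[1]<c[i][1]<box[3]]
    pts=np.argwhere(np.isin(l,ids))[:,::-1].astype(np.float32)
    e=cv2.fitEllipse(cv2.convexHull(pts));ctr[n]=e[0]
    P=[onz(D[n],p,.13)[:2] for p in cv2.convexHull(pts)[:,0]]
    print(n,e,'circle',cv2.minEnclosingCircle(np.array(P,np.float32)))
    a,b=[onz(D[n],c[i],.13)[:2] for i in ids];print('perp to slot deg',np.degrees(np.arctan2(*(b-a)[::-1])))
    w=cv2.inRange(h,(0,0,185),(179,40,255))
    k,L,S,C=cv2.connectedComponentsWithStats(cv2.morphologyEx(w,cv2.MORPH_CLOSE,np.ones((3,3))))
    j=L[int(e[0][1])-20:int(e[0][1])+20,int(e[0][0])-20:int(e[0][0])+20].ravel();j=np.bincount(j[j>0]).argmax()
    cn=max(cv2.findContours((L==j).astype(np.uint8),0,2)[0],key=cv2.contourArea)
    q=cv2.approxPolyDP(cv2.convexHull(cn),6,True)[:,0];Q=np.array([onz(D[n],p,.11)[:2] for p in q])
    print(q.tolist(),Q.round(3).tolist(),np.linalg.norm(Q-np.roll(Q,-1,0),axis=1).round(3),np.degrees(np.arctan2(*(np.roll(Q,-1,0)-Q).T[::-1])).round(1))
print(tri(D['scene'],ctr['scene'],D['side'],ctr['side']))
E
```

```text
scene ((248.18865966796875, 195.92417907714844), (22.901933670043945, 25.936567306518555), 100.38121032714844) circle ((0.5350345373153687, -0.05987533926963806), 0.0542672798037529)
perp to slot deg -11.609579727957342
[[254, 164], [308, 198], [250, 240], [208, 206]] [[0.454, 0.095], [0.727, 0.074], [0.645, -0.202], [0.426, -0.174]] [0.273 0.288 0.221 0.271] [  -4.4 -106.4  172.9   84.1]
side ((271.84869384765625, 189.2035369873047), (15.455033302307129, 25.888212203979492), 89.65031433105469) circle ((0.5236361622810364, -0.03636220842599869), 0.05162433162331581)
perp to slot deg 173.1652355984073
[[309, 181], [273, 216], [225, 200], [264, 170]] [[0.442, -0.188], [0.457, 0.081], [0.65, 0.089], [0.633, -0.168]] [0.27  0.193 0.258 0.192] [  86.9    2.4  -93.7 -173.8]
(array([ 0.53233338, -0.05230356,  0.1176503 ]), np.float64(0.002991363852465293))
```

The triangulated axis is about (0.533, -0.055), and the slot lies at about 83° in the world frame. I'll go above it with the fingers shut and a yaw of +150°, which keeps the last joint in range for the clockwise quarter turn.

```bash
python3 -m inch '[50,90,80,7,0,80,140,90,14,0,110,180,90,21,0,140,230,90,28,0,160,270,90,35,0,180,310,90,42,0,200,340,90,49,0,220,380,90,56,0,240,410,90,63,0,250,430,90,70,0]' 10
python3 -m inch '[20,30,0,7,0,40,60,0,14,0,45,70,0,21,0,45,70,0,28,0,45,70,0,35,0,45,70,0,42,0,45,70,0,49,0,45,70,0,56,0,45,70,0,63,0,45,70,0,70,0]'
python3 -m inch '[0,0,0,7,0,0,0,0,10,0,0,0,0,10,0,0,0,0,10,0]'
python3 - <<'E'
from plant import robot, read_camera
import pickle,cv2
s=robot.read_state();D={n:read_camera(n) for n in('scene','side','wrist')}
print(s['t'],s['tool_pos'],s['orientation'],s['q'],s['force'],D['wrist']['mount'],D['wrist']['K'])
pickle.dump((s,D),open('d1.pkl','wb'));cv2.imwrite('pics/w1.png',D['wrist']['image'])
E
```

```text
t: 0.98
tool_pos: [0.4322, -0.2072, 0.3049]
orientation: [2.164, 2.277, 0.0]
force: [0.8, 0.5, -0.2]
opening: 0.0313
gripper_force: 0.0
t: 1.82
tool_pos: [0.4766, -0.139, 0.3043]
orientation: [-0.467, -3.106, -0.0]
force: [0.1, 0.2, 0.2]
opening: 0.0007
gripper_force: 0.0
t: 2.15
tool_pos: [0.4766, -0.1391, 0.3044]
orientation: [-0.207, -3.134, -0.0]
force: [-0.4, 0.4, 0.3]
opening: 0.0005
gripper_force: 0.0
2.15 [ 0.47661193 -0.13905408  0.30443855] [-2.07108516e-01 -3.13433950e+00 -2.20820629e-04] [-3.87186074e-01 -1.71019103e-01  1.63081620e+00  1.44278828e-06
  1.68223659e+00 -1.82601959e+00] [-0.40843717  0.44399806  0.27504448] [[-6.37274961e-04 -9.60691147e-01 -2.77618649e-01  7.67904221e-02]
 [ 9.99999772e-01 -6.74028679e-04  3.69520167e-05 -4.43147442e-04]
 [-2.22622406e-04 -2.77618562e-01  9.60691358e-01 -1.67058093e-01]
 [ 0.00000000e+00  0.00000000e+00  0.00000000e+00  1.00000000e+00]] [[334.48355653   0.         260.61952823]
 [  0.         334.48355653 193.0833116 ]
 [  0.           0.           1.        ]]
```

View pics/w1.png

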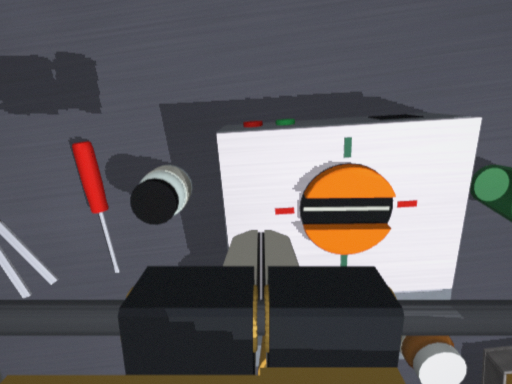

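The wrist picture shows the slot with its white centre line from about (303,209) to (389,208). The red marks are beside its ends at (285,211) and (407,204), and the green marks at (348,147) and (344,262). The shut fingers appear at (261,240).

```bash
cat >> h.py <<'E'
from scipy.spatial.transform import Rotation as Ro
def wcam(s,c):
    T=np.eye(4);T[:3,:3]=Ro.from_rotvec(s['orientation']).as_matrix();T[:3,3]=s['tool_pos']
    c=dict(c);c['extrinsics']=np.linalg.inv(T@c['mount']);return c
def head(s,w,zf=.116):
    c=wcam(s,w);h,l,st,_=pieces(w['image'])
    P=np.argwhere(cv2.inRange(h,(5,150,90),(18,255,255))>0)[:,::-1]
    W=np.array([onz(c,p,zf+.014) for p in P])[:,:2]
    W=W[np.linalg.norm(W-[.533,-.055],axis=1)<.068]
    print('circle',cv2.minEnclosingCircle(W.astype(np.float32)))
    M=np.argwhere(cv2.inRange(h,(0,0,170),(179,60,255))>0)[:,::-1]
    L=np.array([onz(c,p,zf) for p in M])[:,:2]
    return L,c
E
python3 - <<'E'
import pickle;from h import *
s,D=pickle.load(open('d1.pkl','rb'));w=D['wrist']
L,c=head(s,w)
a,b=onz(c,(303,209.5),.116),onz(c,(389.5,208),.116)
print('line',a,b,(a+b)/2,np.linalg.norm(a-b),np.degrees(np.arctan2(*(b-a)[1::-1])))
for k in[((285,211),(407,204)),((348,147),(344,262))]:
    a,b=[onz(c,p,z) for p,z in zip(k,(.113,.113) if k[0][0]==285 else (.117,.107))];print(a,b,(a+b)/2,np.degrees(np.arctan2(*(b-a)[1::-1])))
tip=np.linalg.inv(c['extrinsics']) ; R=Ro.from_rotvec(s['orientation']).as_matrix();print(R.round(3))
E
```

```text
circle ((0.5302491784095764, -0.051974184811115265), 0.052269209176301956)
line [ 0.52748891 -0.09825415  0.116     ] [ 0.53855123 -0.00197621  0.116     ] [ 0.53302007 -0.05011518  0.116     ] 0.09691138960567178 83.4454637195706
[ 0.52764839 -0.11838423  0.113     ] [0.53754893 0.01876534 0.113     ] [ 0.53259866 -0.04980944  0.113     ] 85.8711001505816
[ 0.46372547 -0.04419179  0.117     ] [ 0.60381975 -0.05495934  0.107     ] [ 0.53377261 -0.04957557  0.112     ] -4.3950737603716785
[[-0.991  0.132 -0.   ]
 [ 0.132  0.991  0.   ]
 [ 0.     0.    -1.   ]]
```

The axis is at about (0.532, -0.050) and the slot at about 85°. I'll put the tip in the slot 30 mm off the axis, at the console's -y end. Clockwise from there leads to the free edge, away from the jars.

```bash
python3 -m inch '[20,20,-35,3,0,40,45,-70,3,0,52,59,-105,3,0,52,59,-140,3,0,52,59,-150,3,0,52,59,-150,3,0]'
python3 -m inch '[0,0,-8,0,0,0,0,-16,0,0,0,0,-24,0,0,0,0,-30,0,0,0,0,-34,0,0,0,0,-34,0,0]'
python3 - <<'E'
from plant import robot, read_camera
import cv2,numpy as np
a=read_camera('scene')['image'][160:250,200:320];b=read_camera('wrist')['image']
cv2.imwrite('pics/c.png',np.hstack([cv2.resize(a,(400,300)),cv2.resize(b,(400,300))]))
E
```

```text
t: 2.8
tool_pos: [0.5257, -0.0793, 0.1506]
orientation: [-0.121, -3.131, -0.002]
force: [0.5, 1.1, 1.1]
opening: 0.0
gripper_force: 0.0
t: 3.3
tool_pos: [0.5283, -0.0802, 0.1201]
orientation: [-0.122, -3.138, -0.0]
force: [0.0, -0.1, -0.1]
opening: 0.0005
gripper_force: 0.0
```

View pics/c.png

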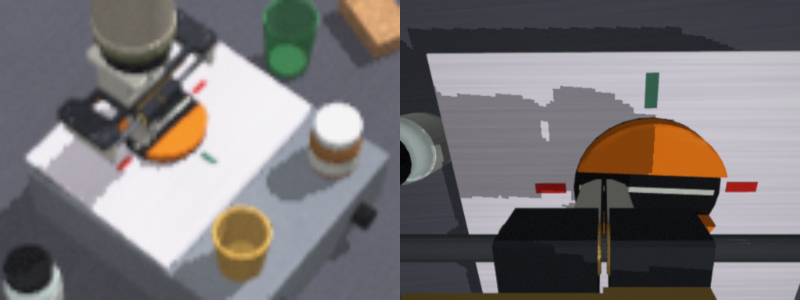

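The tip is inside the slot near its red-mark end, at (605,185) in the right half, and clear of both walls. Now I'll press the hatch down.

```bash
python3 -m inch '[0,0,-4,0,0,0,0,-7,0,0,0,0,-10,0,0,0,0,-13,0,0,0,0,-15,0,0,0,0,-16,0,0,0,0,-16,0,0,0,0,-16,0,0]'
```

```text
t: 4.07
tool_pos: [0.5288, -0.0803, 0.1053]
orientation: [0.122, 3.139, -0.001]
force: [-3.7, 0.1, 7.1]
opening: 0.0006
gripper_force: 4.1
```

```bash
python3 -m inch '[0,0,-1,0,0,0,0,-2,0,0,0,0,-3,0,0,0,0,-3,0,0,0,0,-3,0,0]'
```

```text
t: 4.48
tool_pos: [0.5303, -0.0804, 0.1049]
orientation: [0.121, 3.136, -0.001]
force: [-7.5, 1.0, 22.9]
opening: 0.0002
gripper_force: 11.0
```

```bash
python3 - <<'E'
import numpy as np
C=np.array([532.,-50.]);d=lambda a:np.array([np.cos(np.radians(a)),np.sin(np.radians(a))])
for th,l in [(0,6),(0,11)]+[(t,12) for t in range(5,96,5)]+[(95,14)]:
    p=C+30*d(-95-th)+l*d(-185-th);print(th,(p-[529,-80]).round(1))
E
```

```text
0 [-5.6  0.6]
0 [-10.6   1.1]
5 [-14.    2.5]
10 [-16.4   4.1]
15 [-18.5   5.9]
20 [-20.6   7.9]
25 [-22.4  10. ]
30 [-24.   12.3]
35 [-25.5  14.7]
40 [-26.7  17.3]
45 [-27.7  19.9]
50 [-28.5  22.6]
55 [-29.   25.4]
60 [-29.3  28.2]
65 [-29.3  31. ]
70 [-29.1  33.8]
75 [-28.6  36.6]
80 [-27.9  39.3]
85 [-27.  42.]
90 [-25.8  44.6]
95 [-24.5  47. ]
95 [-24.1  49. ]
```

```bash
python3 -m inch '[-5,0.5,0,0,0,-10,1,0,0,0,-14,2.5,0,-5,0,-16.5,4,0,-10,0,-18.5,6,0,-15,0,-20.5,8,0,-20,0,-22.5,10,0,-25,0,-24,12.5,0,-30,0,-24,12.5,0,-30,0]'
```

```text
t: 5.23
tool_pos: [0.5072, -0.0694, 0.105]
orientation: [0.937, 2.991, -0.003]
force: [-2.1, -5.3, 16.9]
opening: 0.0006
gripper_force: 8.5
```

```bash
python3 -m inch '[-1.5,2,-1,-5,0,-2.5,5,-1,-10,0,-3.5,7.5,-1,-15,0,-4.5,10,-1,-20,0,-5,13,-1,-25,0,-5,16,-1,-30,0,-5,18.5,-1,-35,0,-5,21.5,-1,-40,0,-4.5,24,-1,-45,0,-4.5,24,-1,-45,0]'
```

```text
t: 6.07
tool_pos: [0.5016, -0.0455, 0.1048]
orientation: [2.012, 2.407, -0.002]
force: [-13.9, -6.1, 31.5]
opening: 0.0003
gripper_force: 15.5
```

```bash
python3 - <<'E'
from plant import robot, read_camera
import cv2,numpy as np
a=read_camera('scene')['image'][160:250,200:320];b=read_camera('wrist')['image']
cv2.imwrite('pics/d.png',np.hstack([cv2.resize(a,(400,300)),cv2.resize(b,(400,300))]))
E
```

```text
(no output)
```

View pics/d.png

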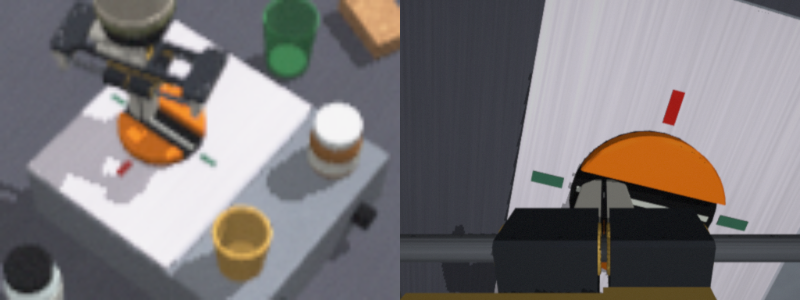

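The fastener is almost home: the slot points nearly at the green marks at (547,179) and (732,222). I'll finish the turn and push it onto its stop.

```bash
python3 -m inch '[0,2,0,-5,0,0,4,0,-10,0,0.5,6,0,-15,0,1,8,0,-16,0,1,9,0,-16,0,1,9,0,-16,0]'
```

```text
t: 6.67
tool_pos: [0.5045, -0.0385, 0.1049]
orientation: [2.318, 2.106, 0.001]
force: [-3.5, -15.3, 21.2]
opening: 0.0005
gripper_force: 10.7
```

```bash
python3 -m inch '[0,1,0,0,0,0,2,0,0,0,0,3,0,0,0,0,3,0,0,0,0,3,0,0,0]'
```

```text
t: 7.08
tool_pos: [0.5047, -0.0376, 0.1049]
orientation: [2.316, 2.103, -0.002]
force: [-2.6, -26.1, 19.4]
opening: 0.001
gripper_force: 16.3
```

It is firmly on the stop: 3 mm more command moved it under 1 mm, and the force rose to 26 N. I'll ease off the side load and the press together, then withdraw.

```bash
python3 -m inch '[0,-3,2,0,0,0,-5,3.5,0,0,0,-7,5,0,0,0,-9,8,0,0,0,-10,12,0,0,0,-10,20,0,0,0,-10,40,0,0,0,-10,80,0,0,0,-10,115,0,0,0,-10,150,0,0]'
python3 -m inch '[-40,-20,30,0,0,-80,-60,50,0,0,-100,-80,50,0,0,-100,-80,50,0,0,-100,-80,50,0,0]'
python3 - <<'E'
from plant import robot, read_camera
import pickle,cv2;from h import *
s=robot.read_state();D={n:read_camera(n) for n in('scene','side','wrist')};pickle.dump((s,D),open('d2.pkl','wb'))
a=D['scene']['image'][150:270,180:340];b=D['wrist']['image']
cv2.imwrite('pics/e.png',np.hstack([cv2.resize(a,(400,300)),cv2.resize(b,(400,300))]))
E
```

```text
t: 7.92
tool_pos: [0.5006, -0.0411, 0.2524]
orientation: [-2.323, -2.114, 0.001]
force: [0.2, 0.2, 1.0]
opening: 0.0003
gripper_force: 0.0
t: 8.33
tool_pos: [0.3999, -0.1234, 0.3027]
orientation: [2.325, 2.108, 0.001]
force: [0.4, -0.2, 0.2]
opening: 0.0006
gripper_force: 0.0
```

View pics/e.png

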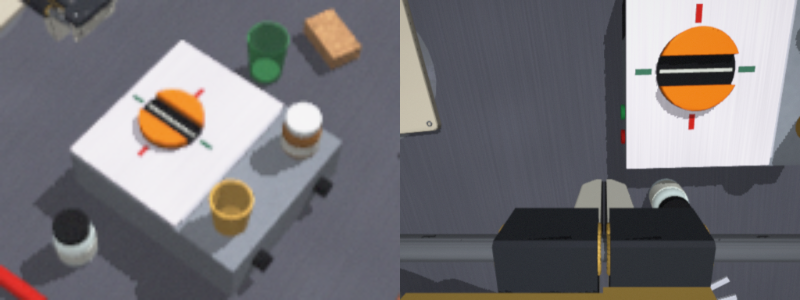

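The slot's white line, from about (660,71) to (733,70), is in line with both green marks at (643,72) and (747,69). The hatch lies flat on the console, and the jars and other bystanders are where they were. A last numeric check of the alignment follows, then I hand in.

```bash
python3 - <<'E'
import pickle;from h import *
s,D=pickle.load(open('d2.pkl','rb'));w=D['wrist'];c=wcam(s,w['wrist'] if 'wrist' in w else w)
h=cv2.cvtColor(w['image'],cv2.COLOR_BGR2HSV)
ang=lambda a,b:np.degrees(np.arctan2(*(b-a)[1::-1]))
g=cv2.connectedComponentsWithStats(cv2.inRange(h[:200,270:],(65,60,40),(95,255,200)))
G=[g[3][i]+[270,0] for i in range(1,g[0]) if g[2][i,4]>60];print(G)
k,l,st,cc=cv2.connectedComponentsWithStats(cv2.inRange(h,(0,0,150),(179,70,255)))
i=[i for i in range(1,k) if st[i,2]>60 and st[i,3]<15 and st[i,1]<150];print(st[i])
P=np.argwhere(l==i[0])[:,::-1];W=np.array([onz(c,p,.106)[:2] for p in P]);f=cv2.fitLine(W.astype(np.float32),2,0,.01,.01).ravel()
print('line deg',np.degrees(np.arctan2(f[1],f[0])))
if len(G)>=2:print('green deg',ang(*[onz(c,p,.102) for p in sorted(G[:2],key=lambda p:p[0])]))
E
```

```text
[array([443.5620438 ,  88.02189781]), array([311.12598425,  91.64566929]), array([284.7751938 , 143.14728682])]
[[332  87  93   7 399]]
line deg -4.1917815
green deg -4.1295218420688204
```

```bash
python3 -c "
from plant import job
print(job.close_job())"
```

```text
the job is handed in; nothing more can be done
None
```

The hatch is pressed shut and the fastener turned clockwise to its stop, with the slot within about 0.1° of the green marks in the last picture; the hand is clear, no bystander appears moved, and the job was handed in at about 8.5 s.

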